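# Butt a maple blank to the stop and centre-mark it with the spring plunger

### The job

Lay the loose maple blank lengthwise on the grey marking fixture's bed, between its two low rails, and slide it along until its end is butted flush against the aluminium stop block. Then press the yellow plunger head down until its brass nose bears firmly on the wood, keep it there for a moment without ramming it, and let it spring back up; leave the blank lying flush, released, and do not disturb the other things on the bench.

Things in the scene. Friction and masses are not known exactly. Their poses are not given: they have to be found in the camera images.
- blank: Loose pale maple turning blank, a plain square bar 150 x 44 x 44 mm, about 0.2 kg, lying on the bench top at the start. Origin: centre of its underside; x along its length, z up. Both ends are alike. (The dark walnut bar of the same size is not to be used.)
- stop (a point): Foot of the aluminium stop block's face on the fixture, level with the top of the grey bed (12 mm above the bench), midway between the rails. x runs along the bed into the stop block, y across, z up. The stop face is 80 mm wide and 38 mm high above the bed. A blank lying flush has its origin at x = -75 mm, y = 0, z = 0 here.
- fixture: Fixed marking fixture. Origin: on the bench, 12 mm under stop; same axes. Grey bed 100 mm wide, reaching back to x = -225 mm, with two low aluminium rails from x = -215 to -5 mm: 9 mm wide, 6 mm high above the bed, a 58 mm wide channel between them. Above the bed all is clear for x below -50 mm.
- bridge: Fixed dark steel arm, 44 mm wide, 30 mm thick, on a column behind the stop face; it reaches over the bed's end, to 47 mm before the stop face. Its height setting differs each time: underside 84 to 98 mm above the bench. Origin: level with the arm's underside, straight above stop; same axes.
- plunger: Vertical spring plunger through the arm. Origin: centre of the flat top of its yellow head (52 mm in diameter, 20 mm thick), on the bed's centre line, 22 mm before the stop face; at rest 104 mm above the arm's underside (188 to 202 mm above the bench). z up. It slides straight down up to 45 mm and springs back. Press the head from above with shut fingers.
- head_top (a point): Same point as the plunger's origin. Its brass nose (16 mm in diameter) sticks out 2 to 18 mm below the arm, unknown how far, and meets a blank on the bed after 10 to 40 mm of stroke. Pushing takes 4 N at first, rising evenly to 5 to 8 N; there it stops hard and must bear on the wood with 4 N more: 13 to 22 N on the head in all is right. Over 30 N on the wood is ramming.
- pawn_a: White maple pawn, 76 mm tall, 42 mm base; a bystander. Origin: centre of its underside.
- pawn_b: White maple pawn like the other; a bystander. Origin: centre of its underside.
- knight: Glossy black knight, 100 mm tall, 50 mm base; a bystander. Origin: centre of its underside.
- chuck: Polished aluminium collet chuck, 90 mm in diameter, 73 mm tall; a bystander. Origin: centre of its underside.
- scraper: Scraper with blue handle, 210 mm long, lying along its x axis; a bystander. Origin: on the bench under its ferrule, near the middle.
- walnut: Dark walnut bar, 150 x 44 x 44 mm; a bystander. Origin: centre of its underside.
Mind the look-alikes: they are no part of the job. Leave any green, orange or red look-alike of the blank alone.

How it is judged (in metres and radians):
On the way, in this order (a step that is already met when the one before it is completed fails the run):
1. the blank lies on the bed, butted flush against the stop block (x of blank in the frame of stop between -0.077 and -0.07 m and y of blank in the frame of stop between -0.01 and 0.01 m and z of blank in the frame of stop between -0.003 and 0.004 m and angle between the x axis of blank and the x axis of stop, either way round below 0.035 rad), for 0.2 s.
2. the plunger's nose bears on the flush blank with at least 4 N, kept for 0.3 s (all of step 1 and contact force between plunger and blank above 4 N), for 0.3 s.
At the end, for the whole second after the job is handed in: The blank lies at rest flat on the bed between the rails (within 10 mm of its centre line, square within 2 degrees), its end within 2 mm of the stop block's face, and the plunger is back up within 3 mm of its rest height (all of step 1 and z of plunger in the frame of bridge above 0.101 m and linear speed of blank below 0.01 m/s); the robot touches nothing.
It fails at once if the nose rammed into the wood with more than 30 N (contact force between plunger and blank above 30 N).
It fails at once if a bystander moved more than 15 mm (distance of any of pawn_a, pawn_b, knight, chuck, scraper, walnut from where it was at the start of the episode above 0.015 m).
It also fails if it takes over 64 s, if anything falls off the work surface, if the arm or the gripper's body presses on something with over 40 N, if the wrist force passes 120 N, or if a joint passes its speed limit or range.

### The arm

A 6-joint arm with a two-finger parallel gripper is mounted at the origin on the work surface. World frame = base frame: x ahead of the robot, y to its left, z up, the work surface at z = 0. Lengths are in mm, angles in rad, forces in N, time in s.
With the tool pointing down it reaches from about 350 to 775 mm from the base axis. Payload 7.3 kg.
Tool frame: the origin (TCP) lies midway between the tips of the shut fingers; the grasp point (between the pads) lies 19 mm behind it; z points along the fingers, y is the line along which they close (so a half turn about z gives the same grasp; the last joint's range is limited). The gripper opens to 92 mm and grips with 3 to 60 N. Pads are 19 mm wide; open, the fingers measure 130 mm over their backs; the gripper's body (75 mm by 190 mm) begins 47 mm behind the grasp point.
Start: joints at [-1.255, 0.342, 1.524, -0, 1.275, -0.146], TCP at [233.944, -470.018, 205.641] pointing down, gripper open.
Joint ranges: [-2.53, 2.53], [-0.77, 2.02], [0.04, 2.7], [-1, 4.14], [0.28, 2.66], [-3.11, 3.11]. Speed limits (rad/s): [2.57, 2.57, 3.14, 3.14, 3.14, 3.14].

### API

Orientations are given as [roll, pitch, yaw] about the fixed x, y, z axes, in that order (R = Rz(yaw) Ry(pitch) Rx(roll)).
In Python, from plant import bot gives the robot as it stands.
- The arm moves only by the tool servo_tool, never from a script. Its argument "deltas" is a list of rows, each a list of 2 entries, a list of its own where there are three numbers: the shift along the tool's x, y, z in m, then the turn, a rotation vector about the tool's x, y, z in degrees. A call has 1 to 20 rows; each row shifts and turns the commanded pose from where the row before left it, along the tool's axes as they then stand; what a row does not reach is not made up. A row lasts 1/8 s, in which the tool goes at most 62.5 mm and 10.7 degrees, less where a joint would pass 70% of its speed; a pose out of reach is approached as far as the arm can. A call with a gripper value outside its range is refused whole. "fingers" is the opening, from 0 (shut) to 1 (fully open), set as the call begins (left out, the last holds). The fingers move at their own pace and stop on an object; the grip force is fixed at half the most. Time passes only in rows, so rows that do not move let the fingers close. It gives the time, the measured TCP pose, the force, the opening and the grip force at its end, in the units of the state.
- bot.get_obs(): the state, without advancing time (a new reading comes with each control period).
- bot.capture(name): name is "side" or "top"; returns the picture (480x640x3 uint8, red, green, blue); there is no depth.
- bot.camera_model(name): a dict with "mtx" (3x3 intrinsics, pixels), "xyz" and "rotation" of the camera in the world. Camera axes: x right, y down, z forward; pixel columns grow to the right and rows downward; lengths in mm; the calibration is good to about 2 mm. A picture is of the moment at which its call begins. camera_model takes no time and is no camera call.
- bot.close_job(): hands the job in; it is judged then, once.
The state is a dict: "time": time; "joint_positions": joint angles; "dq": joint speeds; "tau": joint torques, N m; "tool_pos": TCP position; "tcp_rot": TCP orientation; "contact_force": force on the tool from outside, world axes, zero at the start; "moment": the same for the moment, N m; "grip_width": finger opening in mm; "finger_force": force on a finger pad.
Only numpy, scipy, OpenCV 4.12 (cv2) and the standard library are available. Lean on these libraries where they do the work, as an engineer would, in place of code of your own. Each camera call takes 0.05 s, during which the arm holds its last target. There are 200 camera calls.

## Working session

There is one attempt and no reset: what is moved stays moved. The work goes in short steps, Python scripts to look and compute and a tool call to move; the robot and the scene stay as the last step left them, time stands still between calls to the robot, and variables do not carry over. Pictures are saved under pics/ and viewed, at most 10 in all, crops included, and the job is handed in when it is done.

Besides the shell and the picture viewer there is one more tool, called after "Request:" as name(argument=value, ...) on one line, values as JSON. servo_tool: Moves the arm, as the interface text tells. Its arguments: {"type":"object","properties":{"deltas":{"type":"array"},"fingers":{"type":"number"}},"required":["deltas"]}

```bash
ls; mkdir -p pics
python3 - <<'E'
from plant import bot
import cv2
for n in("top","side"):
    cv2.imwrite(f"pics/{n}0.png",bot.capture(n)[:,:,::-1]); print(n,bot.camera_model(n))
print(bot.get_obs())
E
```

```text
pics
top {'mtx': array([[470.59474417,   0.        , 324.38405926],
       [  0.        , 470.59474417, 239.36726057],
       [  0.        ,   0.        ,   1.        ]]), 'xyz': array([ 446.27027267,   26.96024775, 1430.52946739]), 'rotation': array([-3.0414919 ,  0.01416293, -1.55382447])}
side {'mtx': array([[529.12225418,   0.        , 316.9100618 ],
       [  0.        , 529.12225418, 232.22303532],
       [  0.        ,   0.        ,   1.        ]]), 'xyz': array([  148.61932307, -1108.36416785,   924.02721522]), 'rotation': array([-2.15739307,  0.01537514, -0.36353013])}
{'time': 0.1, 'joint_positions': array([-1.25501532e+00,  3.42652037e-01,  1.52489151e+00, -1.54303245e-05,
        1.27543737e+00, -1.45992990e-01]), 'dq': array([-1.92616717e-04, -2.90645229e-04, -2.55417052e-03, -6.15674796e-04,
       -3.39733621e-04, -5.91430733e-05]), 'tau': array([ 2.45959767e-03, -4.32002628e+01, -2.44694245e+01,  7.19925016e-02,
        5.26732416e-02, -4.73030127e-05]), 'tool_pos': array([ 233.80292095, -469.62850244,  205.02548479]), 'tcp_rot': array([-3.14021701e+00, -1.87358573e-04,  4.61778369e-01]), 'contact_force': array([-0.04406289, -0.30110856,  0.136974  ]), 'moment': array([-0.03999576, -0.01521738, -0.02143152]), 'finger_force': 0.0, 'grip_width': 91.71516272273661}
```

View pics/top0.png

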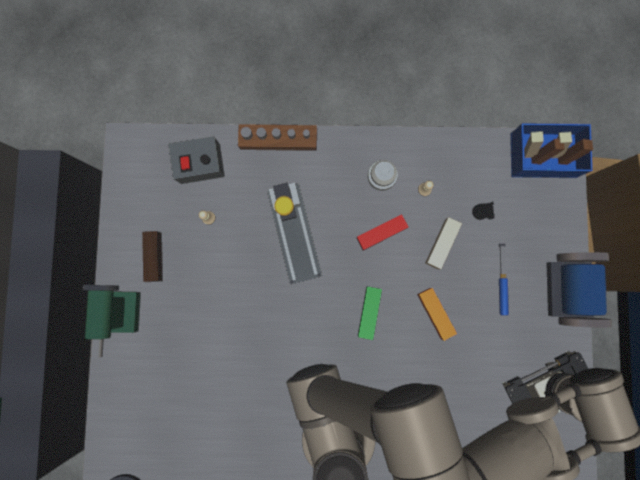

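View pics/side0.png

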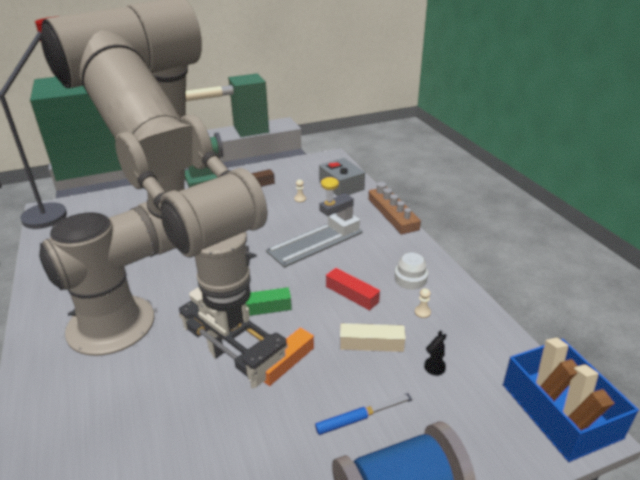

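The top view shows the maple blank at about (444,243), the fixture from (285,185) at the stop end to (305,278), and the yellow head at (284,205). In the side view they are at (372,337), (316,238) and (330,183).

```bash
cat > h.py <<'E'
import numpy as np, cv2
from scipy.spatial.transform import Rotation as R
from plant import bot
def cam(n):
    m=bot.camera_model(n); return m["mtx"],np.array(m["xyz"]),R.from_euler("xyz",m["rotation"]).as_matrix()
def ray(n,p):
    K,c,r=cam(n); p=np.atleast_2d(p).astype(float)
    return c,(r@np.linalg.inv(K)@np.c_[p,np.ones(len(p))].T).T
def plane(n,p,z):
    c,d=ray(n,p); return c+d*((z-c[2])/d[:,2])[:,None]
def tri(p,q):
    c,d=ray("top",p); e,f=ray("side",q); d,f=d[0],f[0]
    s=np.linalg.lstsq(np.c_[d,-f],e-c,rcond=None)[0]; a,b=c+d*s[0],e+f*s[1]
    return (a+b)/2,np.linalg.norm(a-b)
def proj(n,P):
    K,c,r=cam(n); q=(K@r.T@(np.atleast_2d(P)-c).T).T; return q[:,:2]/q[:,2:]
def blob(img,lo,hi,box):
    x0,y0,x1,y1=box
    m=np.zeros(img.shape[:2],np.uint8); m[y0:y1,x0:x1]=cv2.inRange(cv2.cvtColor(img,cv2.COLOR_RGB2HSV),lo,hi)[y0:y1,x0:x1]
    return max(cv2.findContours(m,0,1)[0],key=cv2.contourArea)
def cen(c):
    m=cv2.moments(c); return np.array([m["m10"],m["m01"]])/m["m00"]
E
python3 - <<'E'
from h import *
t,s=bot.capture("top"),bot.capture("side")
print("hsv",cv2.cvtColor(t,cv2.COLOR_RGB2HSV)[[243,205,235],[444,284,296]])
b=blob(t,(15,20,120),(40,140,255),(415,205,475,280)); print("blank px",cv2.minAreaRect(b),cv2.contourArea(b))
bp=plane("top",cv2.boxPoints(cv2.minAreaRect(b)),44); print(bp.round(1),bp.mean(0))
yt=blob(t,(20,150,60),(35,255,255),(265,185,305,225)); ys=blob(s,(20,150,60),(35,255,255),(310,165,350,200))
print("yel",cv2.minEnclosingCircle(yt),cen(yt),cv2.minAreaRect(ys),cv2.boundingRect(ys)); print(tri(cen(yt),cen(ys)))
cv2.imwrite("pics/c.png",np.hstack([cv2.resize(t[170:290,255:335],None,fx=5,fy=5,interpolation=2)[:,:,::-1],cv2.resize(s[165:275,260:370],(400,400),interpolation=2)[:,:,::-1].copy() if 0 else cv2.copyMakeBorder(cv2.resize(s[165:275,260:370],(400,400),interpolation=2)[:,:,::-1],0,200,0,0,0)]))
E
```

```text
hsv [[ 43  10 180]
 [ 28 158 178]
 [102  26  99]]
blank px ((437.0, 267.0), (0.0, 0.0), 0.0) 0.0
[[ 508.9 -282.8   44. ]
 [ 508.9 -282.8   44. ]
 [ 508.9 -282.8   44. ]
 [ 508.9 -282.8   44. ]] [ 508.85241516 -282.84943154   44.        ]
yel ((283.5652160644531, 205.28260803222656), 9.087082862854004) [283.68080357 205.3764881 ] ((329.5, 182.5), (9.0, 15.0), 90.0) (322, 178, 16, 10)
(array([658.67634951, 157.27903683, 190.78647084]), np.float64(2.762389214866108))
```

View pics/c.png

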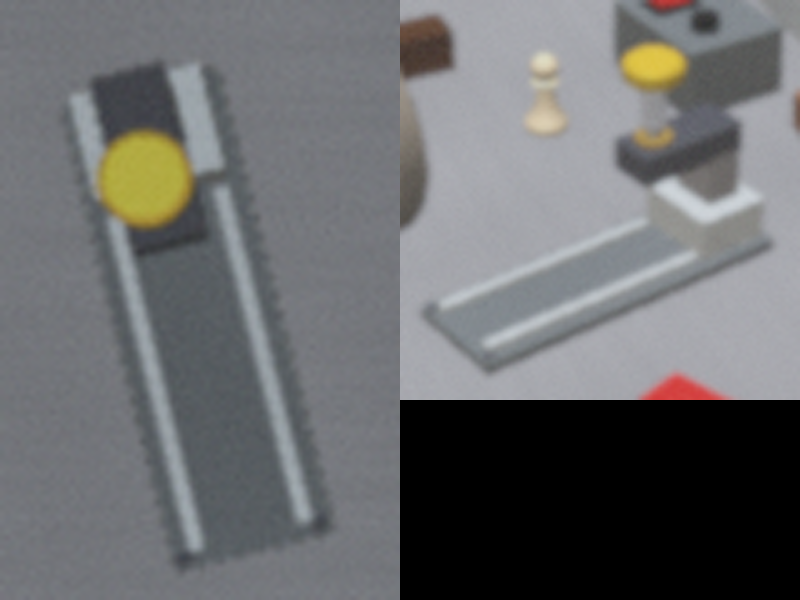

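The crop shows both rails clearly (crop px (115,225)-(195,550) and (225,190)-(305,522), 5x, offset (255,170)). The stop's top front edge is near (222,172). Next step: fit the rails and the blank by brightness.

Run:
```python
from h import *
t=np.mean([bot.capture("top") for _ in range(4)],0).astype(np.uint8); s=bot.capture("side")
g=cv2.cvtColor(t,cv2.COLOR_RGB2GRAY); print(g[243,444],g[243,470],g[250,284])
m=np.zeros_like(g); m[205:280,415:475]=(g[205:280,415:475]>145)*255
c=max(cv2.findContours(m,0,1)[0],key=cv2.contourArea); r=cv2.minAreaRect(c); print(r)
bp=plane("top",cv2.boxPoints(r),44); print(bp.round(1).tolist(),bp.mean(0).round(1)); e=np.roll(bp,-1,0)-bp
print("sides",np.linalg.norm(e,axis=1).round(1),np.degrees(np.arctan2(e[:,1],e[:,0])).round(1))
# rails: intensity-weighted column centroid per row near predicted lines
for a,b in(((115,225),(195,550)),((225,190),(305,522))):
    a=np.array(a)/5+[255,170]-.4;b=np.array(b)/5+[255,170]-.4; P=[]
    for y in range(int(a[1])+4,int(b[1])-3):
        x=a[0]+(b[0]-a[0])*(y-a[1])/(b[1]-a[1]); xs=np.arange(round(x)-4,round(x)+5); w=g[y,xs].astype(float); w=np.clip(w-w.min()-20,0,None); P.append([(w*xs).sum()/w.sum(),y])
    W=plane("top",P,18)[:,:2]; v=cv2.fitLine(W.astype(np.float32),2,0,.01,.01).ravel(); print("rail",v,np.degrees(np.arctan2(v[1],v[0])))
    # end profile along line
    u=(b-a)/np.linalg.norm(b-a); q=[b+u*k for k in np.arange(-8,6)]
    print("end",[int(cv2.getRectSubPix(g,(1,1),tuple(map(float,p)))[0,0]) for p in q], plane("top",b,18).round(1))
f=lambda p:np.array(p)/5+[255,170]-.4
print("bedcorners",plane("top",[f((180,565)),f((328,528))],12).round(1).tolist())
print("stopedge",plane("top",[f((222,172))],50).round(1))
ys=blob(s,(20,150,60),(35,255,255),(310,165,350,200));print(cen(ys))
for z in(188,195,202):print(z,plane("top",[[283.6,205.3]],z).round(1),proj("side",plane("top",[[283.6,205.3]],z)))
```

```text
178 119 101
((444.55596923828125, 242.65065002441406), (14.810181617736816, 49.88493347167969), 24.623563766479492)
[[522.4, -254.9, 44.0], [657.9, -317.0, 44.0], [640.0, -356.5, 44.0], [504.9, -294.2, 44.0]] [ 581.3 -305.7   44. ]
sides [149.   43.4 148.8  43. ] [ -24.6 -114.3  155.2   66. ]
rail [9.6376580e-01 2.6674995e-01 5.6454663e+02 1.6590012e+02] 15.47096
end [160, 160, 159, 160, 160, 160, 160, 152, 126, 99, 93, 99, 109, 115] [[465.3 139.5  18. ]]
rail [9.6424830e-01 2.6500031e-01 5.8374713e+02 1.0158507e+02] 15.36697
end [160, 163, 161, 159, 159, 164, 162, 151, 122, 98, 96, 104, 115, 119] [[483.1  73.9  18. ]]
bedcorners [[456.3, 148.8, 12.0], [479.9, 60.2, 12.0]]
stopedge [[689.1 126.1  50. ]]
[329.42203147 182.67811159]
188 [[660.7 157.4 188. ]] [[330.56648723 183.18886894]]
195 [[659.5 156.7 195. ]] [[330.27378044 181.24850626]]
202 [[658.3 155.9 202. ]] [[329.97924367 179.29601264]]
```

```bash
cat >> h.py <<'E'
def go(x,y,z,yaw=None):
    o=bot.get_obs(); r=R.from_euler("xyz",o["tcp_rot"]); d=r.inv().apply(np.array([x,y,z])-o["tool_pos"])
    print("t",o["time"],"pos",o["tool_pos"].round(1),"rpy",np.degrees(o["tcp_rot"]).round(2),"F",o["contact_force"].round(1),"w",round(o["grip_width"],1),"gf",round(o["finger_force"],1))
    print("delta",d.round(1))
    if yaw is not None: print("turn",np.degrees((r.inv()*R.from_euler("xyz",[np.pi,0,np.radians(yaw)])).as_rotvec()).round(2))
E
python3 -c "
from h import *
go(544.9,-288.7,205,-24.7)"
```

```text
t 0.45 pos [ 233.9 -470.   205.6] rpy [-179.99    0.     26.46] F [-0.   0.2  0.1] w 91.8 gf 0.0
delta [359.2 -23.7   0.6]
turn [-1.000e-02  0.000e+00  5.116e+01]
```

Request:
servo_tool(deltas=[[[0.03, -0.002, 0], [0, 0, 0]], [[0.045, -0.003, 0], [0, 0, 0]], [[0.045, -0.003, 0], [0, 0, 0]], [[0.045, -0.003, 0], [0, 0, 0]], [[0.045, -0.003, 0], [0, 0, 0]], [[0.045, -0.003, 0], [0, 0, 0]], [[0.045, -0.003, 0], [0, 0, 0]], [[0.035, -0.002, 0], [0, 0, 0]], [[0.024, -0.001, 0], [0, 0, 0]], [[0, 0, 0], [0, 0, 8]], [[0, 0, 0], [0, 0, 9]], [[0, 0, 0], [0, 0, 9]], [[0, 0, 0], [0, 0, 9]], [[0, 0, 0], [0, 0, 9]], [[0, 0, 0], [0, 0, 7.2]], [[0, 0, 0], [0, 0, 0]], [[0, 0, 0], [0, 0, 0]]], fingers=1)

```text
time: 2.58
tool_pos: [545.1, -289.4, 205.6]
tcp_rot: [3.142, 0.0, -0.429]
contact_force: [-0.5, -0.2, 0.1]
grip_width: 91.8
finger_force: 0.0
```

```bash
python3 -c "
from h import *
go(544.9,-288.7,15,-24.7)
cv2.imwrite('pics/s1.png',bot.capture('side')[:,:,::-1])"
```

```text
t 2.575 pos [ 545.1 -289.4  205.6] rpy [180.    0.  -24.6] F [-0.5 -0.2  0.1] w 91.8 gf 0.0
delta [ -0.5  -0.6 190.6]
turn [0.  0.  0.1]
```

Request:
servo_tool(deltas=[[[-0.001, -0.001, 0.02], [0, 0, 0]], [[0, 0, 0.035], [0, 0, 0]], [[0, 0, 0.035], [0, 0, 0]], [[0, 0, 0.035], [0, 0, 0]], [[0, 0, 0.03], [0, 0, 0]], [[0, 0, 0.02], [0, 0, 0]], [[0, 0, 0.01], [0, 0, 0]], [[0, 0, 0.005], [0, 0, 0]], [[0, 0, 0], [0, 0, 0]], [[0, 0, 0], [0, 0, 0]]])

```text
time: 3.88
tool_pos: [545.1, -288.5, 16.5]
tcp_rot: [3.141, -0.002, -0.432]
contact_force: [-0.0, 1.2, 0.4]
grip_width: 92.1
finger_force: 0.0
```

Request:
servo_tool(deltas=[[[0, 0, 0], [0, 0, 0]], [[0, 0, 0], [0, 0, 0]], [[0, 0, 0], [0, 0, 0]], [[0, 0, 0], [0, 0, 0]], [[0, 0, 0], [0, 0, 0]], [[0, 0, 0], [0, 0, 0]], [[0, 0, 0], [0, 0, 0]], [[0, 0, 0], [0, 0, 0]]], fingers=0)

```text
time: 4.88
tool_pos: [544.6, -288.2, 15.6]
tcp_rot: [3.142, -0.0, -0.432]
contact_force: [-0.0, -0.3, -0.1]
grip_width: 43.4
finger_force: 30.0
```

Request:
servo_tool(deltas=[[[0, 0, -0.01], [0, 0, 0]], [[0, 0, -0.02], [0, 0, 0]], [[0, 0, -0.03], [0, 0, 0]], [[0, 0, -0.03], [0, 0, 0]], [[0, 0, -0.03], [0, 0, 0]], [[0, 0, -0.015], [0, 0, 0]], [[0, 0, 0], [0, 0, -5]], [[0, 0, 0], [0, 0, -7]], [[0, 0, 0], [0, 0, -7]], [[0, 0, 0], [0, 0, -7]], [[0, 0, 0], [0, 0, -7]], [[0, 0, 0], [0, 0, -5]], [[0, 0, 0], [0, 0, -2.1]], [[0, 0, 0], [0, 0, 0]], [[0, 0, 0], [0, 0, 0]]])

```text
time: 6.75
tool_pos: [544.5, -288.1, 150.5]
tcp_rot: [-3.141, 0.0, 0.267]
contact_force: [0.3, 0.8, -1.5]
grip_width: 43.3
finger_force: 30.0
```

```bash
python3 -c "
from h import *
go(541.4,124.6,150,15.42)
cv2.imwrite('pics/s2.png',bot.capture('side')[:,:,::-1])"
```

```text
t 6.75 pos [ 544.5 -288.1  150.5] rpy [-1.7999e+02  1.0000e-02  1.5300e+01] F [ 0.3  0.8 -1.5] w 43.3 gf 30.0
delta [ 105.9 -398.9    0.5]
turn [-0.01  0.01 -0.12]
```

View pics/s2.png

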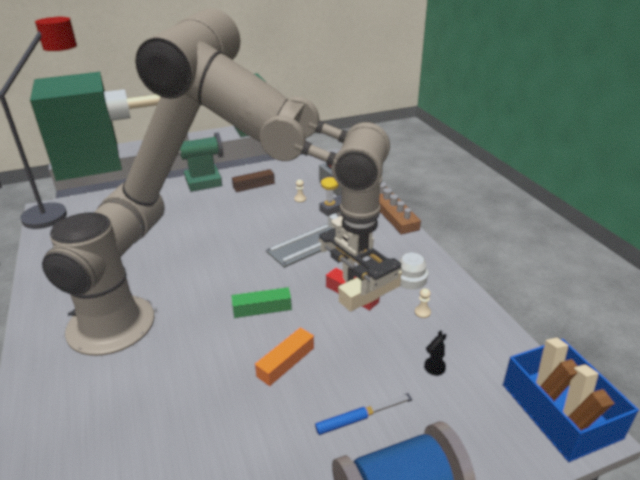

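The blank hangs level in the gripper at about (370,285), gripped toward its rear end. I'll carry it over the fixture.

Request:
servo_tool(deltas=[[[0.006, -0.02, 0], [0, 0, 0]], [[0.01, -0.04, 0], [0, 0, 0]], [[0.012, -0.045, 0], [0, 0, 0]], [[0.012, -0.045, 0], [0, 0, 0]], [[0.012, -0.045, 0], [0, 0, 0]], [[0.012, -0.045, 0], [0, 0, 0]], [[0.012, -0.045, 0], [0, 0, 0]], [[0.012, -0.045, 0], [0, 0, 0]], [[0.01, -0.04, 0], [0, 0, 0]], [[0.006, -0.02, 0], [0, 0, 0]], [[0.002, -0.009, 0], [0, 0, -0.1]], [[0, 0, 0], [0, 0, 0]], [[0, 0, 0], [0, 0, 0]]])

```text
time: 8.43
tool_pos: [540.9, 124.1, 150.5]
tcp_rot: [3.142, 0.0, 0.269]
contact_force: [0.4, 0.7, -2.4]
grip_width: 43.6
finger_force: 30.0
```

```bash
python3 -c "
from h import *
go(541.4,124.6,29,15.42)
for n,b in(('top',(245,165,365,285)),('side',(240,130,400,280))):
    i=bot.capture(n)[:,:,::-1]; x,y,X,Y=b; cv2.imwrite(f'pics/p_{n}.png',cv2.resize(i[y:Y,x:X],None,fx=4,fy=4,interpolation=2))
"
```

```text
t 8.425 pos [540.9 124.1 150.5] rpy [1.800e+02 2.000e-02 1.542e+01] F [ 0.4  0.7 -2.4] w 43.6 gf 30.0
delta [  0.6  -0.3 121.5]
turn [ 0.    0.02 -0.  ]
```

View pics/p_side.png

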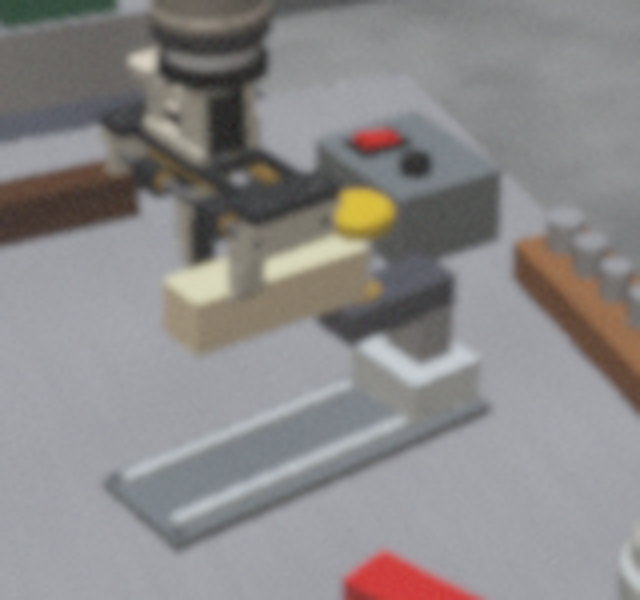

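The crop shows the blank's front end overhanging the bridge arm, which is about (390,290) in the crop. I must back off about 50 mm before descending.

Request:
servo_tool(deltas=[[[-0.01, 0, 0], [0, 0, 0]], [[-0.02, 0, 0], [0, 0, 0]], [[-0.02, 0, 0], [0, 0, 0]], [[0, 0, 0], [0, 0, 0]], [[0, 0, 0.015], [0, 0, 0]], [[0, 0, 0.025], [0, 0, 0]], [[0, 0, 0.025], [0, 0, 0]], [[0, 0, 0.025], [0, 0, 0]], [[0, 0, 0.015], [0, 0, 0]], [[0, 0, 0.01], [0, 0, 0]], [[0, 0, 0.003], [0, 0, 0]], [[0, 0, 0], [0, 0, 0]], [[0, 0, 0], [0, 0, 0]]])

```text
time: 10.15
tool_pos: [493.5, 111.4, 33.2]
tcp_rot: [3.141, -0.001, 0.27]
contact_force: [0.1, 0.3, -1.4]
grip_width: 43.5
finger_force: 30.0
```

```bash
python3 -c "
from h import *
go(541.4,124.6,28,15.42)
for n,b in(('top',(245,165,365,285)),('side',(240,150,400,290))):
    i=bot.capture(n)[:,:,::-1]; x,y,X,Y=b; cv2.imwrite(f'pics/q_{n}.png',cv2.resize(i[y:Y,x:X],None,fx=4,fy=4,interpolation=2))
"
```

```text
t 10.15 pos [493.5 111.4  33.2] rpy [ 1.7998e+02 -8.0000e-02  1.5460e+01] F [ 0.1  0.3 -1.4] w 43.5 gf 30.0
delta [49.7  0.   5.3]
turn [ 0.02 -0.08  0.04]
```

View pics/q_side.png

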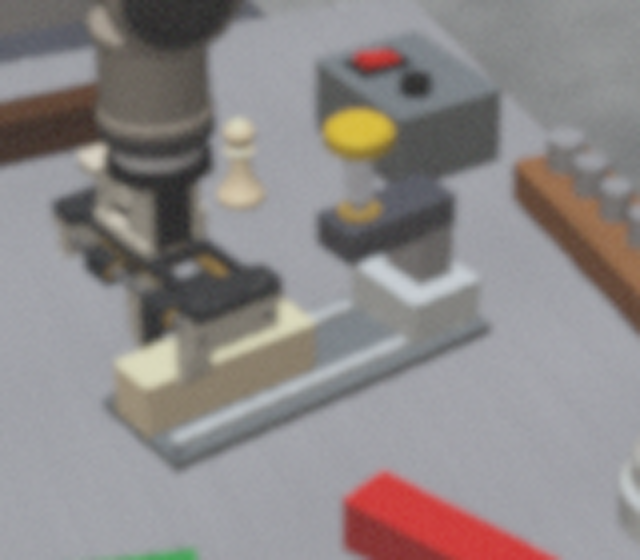

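The blank hovers just over the bed, between the rails (crop (215,370)). Lowering gently.

Request:
servo_tool(deltas=[[[0, 0, 0.002], [0, 0, 0]], [[0, 0, 0.001], [0, 0, 0]], [[0, 0, 0.001], [0, 0, 0]], [[0, 0, 0.001], [0, 0, 0]], [[0, 0, 0], [0, 0, 0]], [[0, 0, 0], [0, 0, 0]]])

```text
time: 11.0
tool_pos: [493.0, 111.4, 27.7]
tcp_rot: [3.141, -0.0, 0.27]
contact_force: [-0.9, 0.4, 1.1]
grip_width: 43.4
finger_force: 30.0
```

Request:
servo_tool(deltas=[[[0.006, 0, 0], [0, 0, 0]], [[0.012, 0, 0], [0, 0, 0]], [[0.012, 0, 0], [0, 0, 0]], [[0.012, 0, 0], [0, 0, 0]], [[0.012, 0, 0], [0, 0, 0]], [[0.01, 0, 0], [0, 0, 0]], [[0.006, 0, 0], [0, 0, 0]], [[0.002, 0, 0], [0, 0, 0]], [[0, 0, 0], [0, 0, 0]]])

```text
time: 12.12
tool_pos: [562.6, 130.6, 27.6]
tcp_rot: [3.141, -0.001, 0.27]
contact_force: [0.5, 0.0, 0.4]
grip_width: 43.8
finger_force: 30.0
```

Request:
servo_tool(deltas=[[[0.001, 0, 0], [0, 0, 0]], [[0.001, 0, 0], [0, 0, 0]], [[0.001, 0, 0], [0, 0, 0]], [[0.001, 0, 0], [0, 0, 0]], [[0, 0, 0], [0, 0, 0]]])

```text
time: 12.75
tool_pos: [566.4, 131.6, 27.6]
tcp_rot: [3.141, -0.0, 0.27]
contact_force: [-1.9, -0.5, 1.8]
grip_width: 43.5
finger_force: 30.0
```

Request:
servo_tool(deltas=[[[0.001, 0, 0], [0, 0, 0]], [[0.001, 0, 0], [0, 0, 0]], [[0.001, 0, 0], [0, 0, 0]], [[0, 0, 0], [0, 0, 0]], [[0, 0, 0], [0, 0, 0]]])

```text
time: 13.38
tool_pos: [569.3, 132.5, 27.6]
tcp_rot: [3.141, -0.0, 0.27]
contact_force: [-0.6, -0.6, 0.7]
grip_width: 43.7
finger_force: 30.0
```

Request:
servo_tool(deltas=[[[0.001, 0, 0], [0, 0, 0]], [[0.001, 0, 0], [0, 0, 0]], [[0, 0, 0], [0, 0, 0]], [[0, 0, 0], [0, 0, 0]]])

```text
time: 13.88
tool_pos: [570.5, 132.8, 27.6]
tcp_rot: [3.142, 0.001, 0.27]
contact_force: [-5.3, -1.3, 4.7]
grip_width: 43.4
finger_force: 30.0
```

Request:
servo_tool(deltas=[[[0.001, 0, 0], [0, 0, 0]], [[0.001, 0, 0], [0, 0, 0]], [[0, 0, 0], [0, 0, 0]], [[0, 0, 0], [0, 0, 0]]])

```text
time: 14.38
tool_pos: [570.5, 132.8, 27.6]
tcp_rot: [-3.142, 0.005, 0.27]
contact_force: [-12.1, -4.3, 10.6]
grip_width: 43.5
finger_force: 30.0
```

It is butted: motion has stopped at about 13 N. Relax, release, lift.

Request:
servo_tool(deltas=[[[-0.001, 0, 0], [0, 0, 0]], [[-0.0008, 0, 0], [0, 0, 0]], [[0, 0, 0], [0, 0, 0]], [[0, 0, 0], [0, 0, 0]]])

```text
time: 14.88
tool_pos: [570.5, 132.8, 27.6]
tcp_rot: [3.142, 0.001, 0.27]
contact_force: [-5.8, -2.0, 5.5]
grip_width: 43.1
finger_force: 30.0
```

Request:
servo_tool(deltas=[[[0, 0, 0], [0, 0, 0]], [[0, 0, 0], [0, 0, 0]], [[0, 0, 0], [0, 0, 0]], [[0, 0, 0], [0, 0, 0]], [[0, 0, 0], [0, 0, 0]], [[0, 0, 0], [0, 0, 0]]], fingers=0.8)

```text
time: 15.62
tool_pos: [571.2, 133.0, 27.6]
tcp_rot: [3.141, -0.0, 0.27]
contact_force: [-0.4, -0.3, -0.4]
grip_width: 73.3
finger_force: 0.0
```

```bash
python3 -c "
from h import *
go(541.4,124.6,28,15.42)
i=bot.capture('side')[:,:,::-1]; cv2.imwrite('pics/r.png',cv2.resize(i[150:290,240:400],None,fx=4,fy=4,interpolation=2))
"
```

```text
t 15.625 pos [571.2 133.   27.6] rpy [ 1.7999e+02 -1.0000e-02  1.5460e+01] F [-0.4 -0.3 -0.4] w 73.3 gf 0.0
delta [-31.    0.1  -0.4]
turn [ 0.01 -0.01  0.04]
```

View pics/r.png

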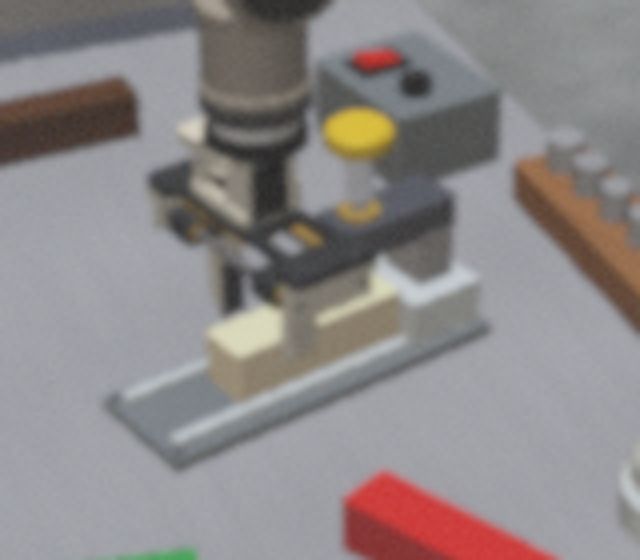

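The blank is released, flat between the rails, and touching the stop (crop (400,300)). Next: lift straight up, shut the fingers and go above the head.

Request:
servo_tool(deltas=[[[0, 0, -0.005], [0, 0, 0]], [[0, 0, -0.015], [0, 0, 0]], [[0, 0, -0.03], [0, 0, 0]], [[0, 0, -0.04], [0, 0, 0]], [[0, 0, -0.04], [0, 0, 0]], [[0, 0, -0.04], [0, 0, 0]], [[0, 0, -0.025], [0, 0, 0]], [[0, 0, -0.012], [0, 0, 0]], [[0, 0, 0], [0, 0, 0]], [[0, 0, 0], [0, 0, 0]]])

```text
time: 16.92
tool_pos: [570.6, 132.9, 233.4]
tcp_rot: [-3.141, 0.002, 0.27]
contact_force: [0.2, 0.2, -0.3]
grip_width: 73.6
finger_force: 0.0
```

Request:
servo_tool(deltas=[[[0.01, 0, 0], [0, 0, 0]], [[0.02, 0, 0], [0, 0, 0]], [[0.02, 0, 0], [0, 0, 0]], [[0.02, 0, 0], [0, 0, 0]], [[0.015, 0, 0], [0, 0, 0]], [[0.007, 0, 0], [0, 0, 0]], [[0, 0, 0], [0, 0, 0]], [[0, 0, 0], [0, 0, 0]], [[0, 0, 0], [0, 0, 0]], [[0, 0, 0], [0, 0, 0]]], fingers=0)

```text
time: 18.18
tool_pos: [659.7, 157.5, 235.0]
tcp_rot: [3.141, -0.0, 0.27]
contact_force: [-0.0, -0.2, -0.5]
grip_width: 0.7
finger_force: 0.0
```

```bash
python3 -c "
from h import *
go(659.8,157,208,15.42)
i=bot.capture('side')[:,:,::-1]; cv2.imwrite('pics/u.png',cv2.resize(i[120:260,250:410],None,fx=4,fy=4,interpolation=2))
"
```

```text
t 18.175 pos [659.7 157.5 235. ] rpy [ 1.7999e+02 -2.0000e-02  1.5460e+01] F [-0.  -0.2 -0.5] w 0.7 gf 0.0
delta [-0.1  0.5 27. ]
turn [ 0.01 -0.02  0.04]
```

View pics/u.png

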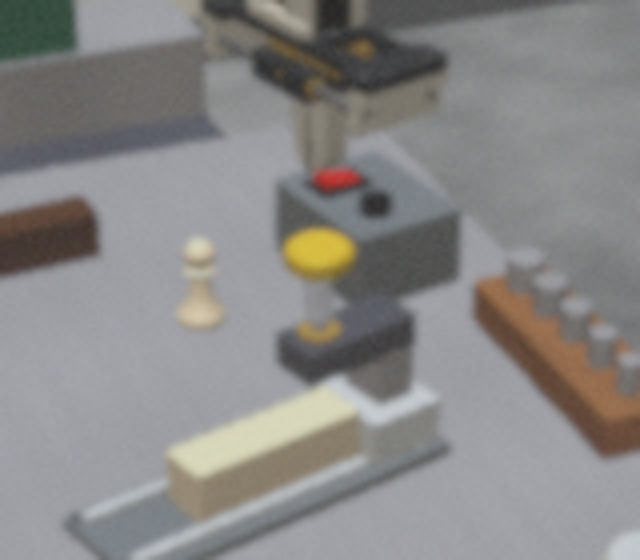

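The shut fingers sit centred above the yellow head (crop (320,250)), and the blank is still flush. Descending.

Request:
servo_tool(deltas=[[[0, 0, 0.01], [0, 0, 0]], [[0, 0, 0.012], [0, 0, 0]], [[0, 0, 0.008], [0, 0, 0]], [[0, 0, 0.003], [0, 0, 0]], [[0, 0, 0.002], [0, 0, 0]], [[0, 0, 0], [0, 0, 0]], [[0, 0, 0], [0, 0, 0]]])

```text
time: 19.1
tool_pos: [660.0, 157.6, 200.0]
tcp_rot: [3.141, -0.001, 0.27]
contact_force: [-1.1, 0.3, 0.0]
grip_width: 0.3
finger_force: 0.0
```

Request:
servo_tool(deltas=[[[0, 0, 0.002], [0, 0, 0]], [[0, 0, 0.002], [0, 0, 0]], [[0, 0, 0.002], [0, 0, 0]], [[0, 0, 0.002], [0, 0, 0]], [[0, 0, 0], [0, 0, 0]], [[0, 0, 0], [0, 0, 0]]])

```text
time: 19.85
tool_pos: [659.9, 157.5, 191.6]
tcp_rot: [3.141, -0.0, 0.27]
contact_force: [0.4, -1.0, -1.0]
grip_width: 0.6
finger_force: 0.0
```

Request:
servo_tool(deltas=[[[0, 0, 0.002], [0, 0, 0]], [[0, 0, 0.002], [0, 0, 0]], [[0, 0, 0.002], [0, 0, 0]], [[0, 0, 0.002], [0, 0, 0]], [[0, 0, 0], [0, 0, 0]], [[0, 0, 0], [0, 0, 0]]])

```text
time: 20.6
tool_pos: [659.9, 157.5, 183.7]
tcp_rot: [3.141, -0.0, 0.27]
contact_force: [-0.4, -0.3, 1.0]
grip_width: 0.3
finger_force: 0.0
```

Request:
servo_tool(deltas=[[[0, 0, 0.001], [0, 0, 0]], [[0, 0, 0.001], [0, 0, 0]], [[0, 0, 0.001], [0, 0, 0]], [[0, 0, 0], [0, 0, 0]], [[0, 0, 0], [0, 0, 0]]])

```text
time: 21.22
tool_pos: [659.9, 157.5, 180.6]
tcp_rot: [3.141, -0.0, 0.27]
contact_force: [0.1, -0.6, 0.1]
grip_width: 0.5
finger_force: 0.0
```

No force at 180 mm, although the head should be at 188 mm or higher. I need to look.

```bash
python3 -c "
from h import *
go(659.8,157,208,15.42)
s=bot.capture('side')[:,:,::-1];t=bot.capture('top')[:,:,::-1]
cv2.imwrite('pics/v.png',np.hstack([cv2.resize(s[150:250,280:380],(400,400),interpolation=2),cv2.resize(t[165:265,235:335],(400,400),interpolation=2)]))
print(proj('side',bot.get_obs()['tool_pos']),proj('top',bot.get_obs()['tool_pos']))"
```

```text
t 21.225 pos [659.9 157.5 180.6] rpy [179.99  -0.    15.46] F [ 0.1 -0.6  0.1] w 0.5 gf 0.0
delta [ -0.2   0.5 -27.4]
turn [ 0.01 -0.    0.04]
[[330.29964462 185.43922529]] [[283.82217422 206.06273731]]
```

View pics/v.png

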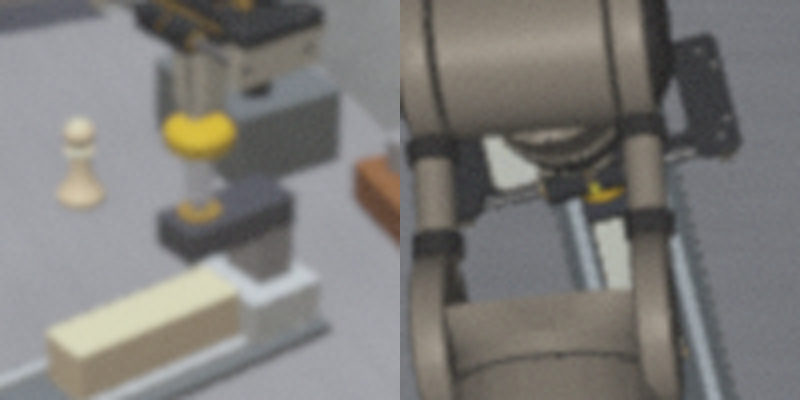

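The side view (left) shows the fingertips still just above the head, around crop (200,118), and the head unmoved at (200,133). Laterally they are centred. I'll continue down in small steps while watching the force.

Request:
servo_tool(deltas=[[[0, 0, 0.001], [0, 0, 0]], [[0, 0, 0.001], [0, 0, 0]], [[0, 0, 0.001], [0, 0, 0]], [[0, 0, 0.001], [0, 0, 0]], [[0, 0, 0], [0, 0, 0]]])

```text
time: 21.95
tool_pos: [659.8, 157.5, 176.5]
tcp_rot: [3.142, 0.0, 0.27]
contact_force: [-0.4, 0.2, 0.1]
grip_width: 0.0
finger_force: 0.0
```

Request:
servo_tool(deltas=[[[0, 0, 0.001], [0, 0, 0]], [[0, 0, 0.001], [0, 0, 0]], [[0, 0, 0.001], [0, 0, 0]], [[0, 0, 0.001], [0, 0, 0]], [[0, 0, 0], [0, 0, 0]]])

```text
time: 22.58
tool_pos: [659.9, 157.5, 173.0]
tcp_rot: [3.141, -0.0, 0.27]
contact_force: [-0.9, -0.9, 2.8]
grip_width: 0.3
finger_force: 1.8
```

Contact begins at about 173. Pressing on.

Request:
servo_tool(deltas=[[[0, 0, 0.001], [0, 0, 0]], [[0, 0, 0.001], [0, 0, 0]], [[0, 0, 0.001], [0, 0, 0]], [[0, 0, 0.001], [0, 0, 0]], [[0, 0, 0], [0, 0, 0]]])

```text
time: 23.2
tool_pos: [659.9, 157.5, 168.5]
tcp_rot: [3.142, 0.0, 0.27]
contact_force: [-1.3, -0.7, 4.4]
grip_width: 0.3
finger_force: 1.8
```

Request:
servo_tool(deltas=[[[0, 0, 0.001], [0, 0, 0]], [[0, 0, 0.001], [0, 0, 0]], [[0, 0, 0.001], [0, 0, 0]], [[0, 0, 0.001], [0, 0, 0]], [[0, 0, 0], [0, 0, 0]]])

```text
time: 23.82
tool_pos: [659.9, 157.5, 164.5]
tcp_rot: [3.142, 0.0, 0.27]
contact_force: [-1.5, 0.6, 4.9]
grip_width: 0.4
finger_force: 2.0
```

Request:
servo_tool(deltas=[[[0, 0, 0.001], [0, 0, 0]], [[0, 0, 0.001], [0, 0, 0]], [[0, 0, 0.001], [0, 0, 0]], [[0, 0, 0], [0, 0, 0]]])

```text
time: 24.32
tool_pos: [659.9, 157.5, 161.5]
tcp_rot: [3.142, -0.0, 0.27]
contact_force: [-1.4, -0.8, 4.6]
grip_width: 0.6
finger_force: 2.2
```

Request:
servo_tool(deltas=[[[0, 0, 0.001], [0, 0, 0]], [[0, 0, 0.001], [0, 0, 0]], [[0, 0, 0], [0, 0, 0]]])

```text
time: 24.7
tool_pos: [659.9, 157.5, 159.6]
tcp_rot: [3.142, -0.0, 0.27]
contact_force: [-1.2, -0.2, 5.2]
grip_width: 0.1
finger_force: 2.3
```

Request:
servo_tool(deltas=[[[0, 0, 0.001], [0, 0, 0]], [[0, 0, 0.001], [0, 0, 0]], [[0, 0, 0], [0, 0, 0]]])

```text
time: 25.08
tool_pos: [659.9, 157.5, 157.6]
tcp_rot: [3.141, -0.0, 0.27]
contact_force: [-1.1, -0.1, 4.7]
grip_width: 0.2
finger_force: 2.5
```

Request:
servo_tool(deltas=[[[0, 0, 0.001], [0, 0, 0]], [[0, 0, 0.001], [0, 0, 0]], [[0, 0, 0], [0, 0, 0]]])

```text
time: 25.45
tool_pos: [659.9, 157.5, 155.6]
tcp_rot: [3.142, -0.0, 0.27]
contact_force: [-2.3, -0.3, 4.3]
grip_width: 0.3
finger_force: 2.6
```

Request:
servo_tool(deltas=[[[0, 0, 0.001], [0, 0, 0]], [[0, 0, 0.001], [0, 0, 0]], [[0, 0, 0], [0, 0, 0]]])

```text
time: 25.82
tool_pos: [659.9, 157.5, 153.7]
tcp_rot: [3.141, -0.0, 0.27]
contact_force: [-1.6, -0.3, 5.4]
grip_width: 0.4
finger_force: 2.7
```

Request:
servo_tool(deltas=[[[0, 0, 0.001], [0, 0, 0]], [[0, 0, 0.001], [0, 0, 0]], [[0, 0, 0], [0, 0, 0]]])

```text
time: 26.2
tool_pos: [659.9, 157.5, 151.8]
tcp_rot: [3.141, -0.0, 0.27]
contact_force: [-1.1, 0.4, 5.4]
grip_width: 0.3
finger_force: 2.8
```

Request:
servo_tool(deltas=[[[0, 0, 0.001], [0, 0, 0]], [[0, 0, 0.001], [0, 0, 0]], [[0, 0, 0], [0, 0, 0]]])

```text
time: 26.58
tool_pos: [659.9, 157.5, 149.8]
tcp_rot: [3.141, -0.0, 0.27]
contact_force: [-2.2, -0.5, 5.3]
grip_width: 0.4
finger_force: 2.9
```

Request:
servo_tool(deltas=[[[0, 0, 0.001], [0, 0, 0]], [[0, 0, 0.001], [0, 0, 0]], [[0, 0, 0], [0, 0, 0]]])

```text
time: 26.95
tool_pos: [659.9, 157.5, 147.9]
tcp_rot: [3.141, -0.0, 0.27]
contact_force: [-2.2, -1.1, 5.2]
grip_width: 0.5
finger_force: 3.0
```

Request:
servo_tool(deltas=[[[0, 0, 0.001], [0, 0, 0]], [[0, 0, 0.001], [0, 0, 0]], [[0, 0, 0], [0, 0, 0]]])

```text
time: 27.32
tool_pos: [659.9, 157.5, 145.9]
tcp_rot: [3.141, -0.0, 0.27]
contact_force: [-0.9, 0.3, 6.9]
grip_width: 0.8
finger_force: 3.2
```

Request:
servo_tool(deltas=[[[0, 0, 0.001], [0, 0, 0]], [[0, 0, 0.001], [0, 0, 0]], [[0, 0, 0], [0, 0, 0]]])

```text
time: 27.7
tool_pos: [659.9, 157.5, 144.0]
tcp_rot: [3.141, -0.0, 0.27]
contact_force: [-2.1, -0.3, 6.9]
grip_width: 0.4
finger_force: 3.3
```

Request:
servo_tool(deltas=[[[0, 0, 0.001], [0, 0, 0]], [[0, 0, 0.001], [0, 0, 0]], [[0, 0, 0], [0, 0, 0]]])

```text
time: 28.08
tool_pos: [660.0, 157.5, 143.2]
tcp_rot: [3.141, -0.001, 0.27]
contact_force: [-3.7, -0.6, 11.5]
grip_width: 0.4
finger_force: 5.9
```

Hard contact. One more millimetre, then hold.

Request:
servo_tool(deltas=[[[0, 0, 0.0007], [0, 0, 0]], [[0, 0, 0], [0, 0, 0]], [[0, 0, 0], [0, 0, 0]]])

```text
time: 28.45
tool_pos: [660.0, 157.5, 143.1]
tcp_rot: [3.141, -0.002, 0.27]
contact_force: [-4.9, -0.6, 14.4]
grip_width: 0.3
finger_force: 7.4
```

Request:
servo_tool(deltas=[[[0, 0, 0.0007], [0, 0, 0]], [[0, 0, 0], [0, 0, 0]], [[0, 0, 0], [0, 0, 0]], [[0, 0, 0], [0, 0, 0]], [[0, 0, 0], [0, 0, 0]], [[0, 0, 0], [0, 0, 0]]])

```text
time: 29.2
tool_pos: [660.0, 157.5, 143.1]
tcp_rot: [3.141, -0.002, 0.27]
contact_force: [-5.5, -1.8, 17.8]
grip_width: 0.5
finger_force: 8.8
```

It bears with 17.8 N and was held for over 0.6 s. Letting it rise.

Request:
servo_tool(deltas=[[[0, 0, -0.002], [0, 0, 0]], [[0, 0, -0.004], [0, 0, 0]], [[0, 0, -0.006], [0, 0, 0]], [[0, 0, -0.008], [0, 0, 0]], [[0, 0, -0.008], [0, 0, 0]], [[0, 0, -0.008], [0, 0, 0]], [[0, 0, -0.01], [0, 0, 0]], [[0, 0, -0.02], [0, 0, 0]], [[0, 0, -0.03], [0, 0, 0]], [[0, 0, -0.02], [0, 0, 0]], [[-0.02, 0, 0], [0, 0, 0]], [[-0.04, 0, 0], [0, 0, 0]], [[-0.05, 0, 0], [0, 0, 0]], [[-0.05, 0, 0], [0, 0, 0]], [[-0.03, 0, 0], [0, 0, 0]], [[0, 0, 0], [0, 0, 0]], [[0, 0, 0], [0, 0, 0]]])

```text
time: 31.32
tool_pos: [477.6, 107.0, 256.4]
tcp_rot: [3.141, -0.001, 0.27]
contact_force: [-0.1, -0.2, 0.2]
grip_width: 0.4
finger_force: 0.0
```

```bash
python3 -c "
from h import *
go(660,157,208,15.42)
s=bot.capture('side'); ys=blob(s,(20,150,60),(35,255,255),(310,165,350,200)); print(cen(ys),cv2.boundingRect(ys))
cv2.imwrite('pics/w.png',cv2.resize(s[140:290,240:400,::-1],None,fx=4,fy=4,interpolation=2))
"
```

```text
t 31.325 pos [477.6 107.  256.4] rpy [ 1.7999e+02 -5.0000e-02  1.5450e+01] F [-0.1 -0.2  0.2] w 0.4 gf 0.0
delta [189.1   0.4  48.6]
turn [ 0.01 -0.05  0.03]
[329.47398031 182.68213783] (322, 178, 16, 11)
```

View pics/w.png

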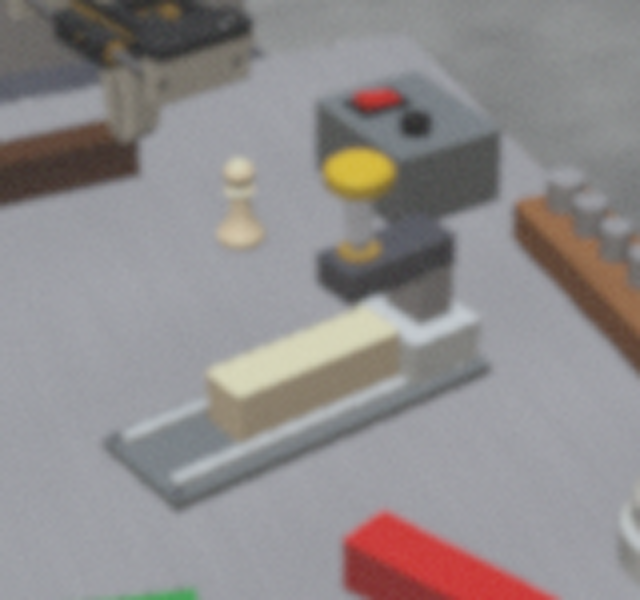

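The plunger is back at its starting pixel (329.5,182.7). The blank lies square and butted at crop (305,370), the same place as at release, and the arm is clear. Handing in.

```bash
python3 -c "
from plant import bot
print(bot.close_job())"
```

```text
the job is handed in; nothing more can be done
None
```

The job is handed in (no verdict came back): the blank lies flush against the stop, the plunger was pressed to about 18 N on the head, held over 0.6 s and sprang back up, and the arm touched none of the bystanders.

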